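# Put the scale's check weights away in their stacking case

### The arm

A 6-joint arm with a two-finger parallel gripper is mounted at the origin on the work surface; the furniture and walls round the work are solid. World frame = base frame: x ahead of the robot, y to its left, z up, the work surface at z = 0. Lengths are in m, angles in rad, forces in N, time in s.
With the tool pointing down it reaches from about 0.35 to 1 m from the base axis. Payload 7.1 kg.
Tool frame: the origin (TCP) lies on the front face of the gripper's body, between the roots of the fingers; the fingertips stand 73 mm ahead of it and the grasp point (between the pads) lies 54 mm ahead of it; z points along the fingers, y is the line along which they close (so a half turn about z gives the same grasp; the last joint's range is limited). The gripper opens to 85 mm and grips with 20 to 120 N. Pads are 22 mm wide; open, the fingers measure 114 mm over their backs; the gripper's body (76 mm by 85 mm) begins 54 mm behind the grasp point. The pads swing forward as they close: fully open they stand 13 mm farther back than shut.
Start: joints at [-1.324, 0.423, 1.63, -0, 1.089, -0.019], TCP at [0.164, -0.603, 0.304] pointing down, gripper open.
Joint ranges: [-3, 3], [-0.9, 2.11], [0.09, 2.58], [-1.31, 4.45], [0.11, 2.69], [-2.54, 2.54]. Speed limits (rad/s): [2.39, 2.39, 3.01, 3.14, 3.14, 3.14].

### API

Orientations are given as [roll, pitch, yaw] about the fixed x, y, z axes, in that order (R = Rz(yaw) Ry(pitch) Rx(roll)).
In Python, from plant import sensors, get_image, finish_job gives the robot as it stands. The module is installed in compiled form; this text tells all that it offers.
- The arm moves only by the tool carry_out, never from a script. Its argument "motion" is a list of rows, each a list of 7 numbers: the finger opening in m, from 0 to 0.0854, then the shift along the tool's x, y, z in m, then the turn, a rotation vector about the tool's x, y, z in rad. A call has exactly 5 rows; each row shifts and turns the commanded pose from where the row before left it, along the tool's axes as they then stand; what a row does not reach is not made up. A row lasts 1/8 s, in which the tool goes at most 62.5 mm and 10.7 degrees, less where a joint would pass 70% of its speed; a pose out of reach is approached as far as the arm can. A call is refused whole if a number of a shift passes 0.0625 or a number of a turn 0.188, either way. A call with a gripper value outside its range is refused whole. The fingers move at their own pace and stop on an object; "force" is the grip in N (left out, the last holds). Time passes only in rows, so rows that do not move let the fingers close, or fill a call up. It gives the time, the measured TCP pose, the force, the opening and the grip force at its end, in the units of the state.
- sensors.observe(): the state, without advancing time (a new reading comes with each control period).
- get_image(name): name is "side" or "top" or "wrist"; returns a dict with "img" (480x640x3 uint8, blue, green, red), "vertical_fov" (degrees; the focal length in pixels is half the picture's height over the tangent of half this angle, whatever the lens; pixels are square), "cx", "cy" (the principal point, pixels), "rvec" (rotation vector, rad) and "tvec" (3), from world to camera coordinates, as OpenCV has them. Camera axes: x right, y down, z forward; pixel columns grow to the right and rows downward; lengths in m; the calibration is good to about 2 mm. A picture is of the moment at which its call begins. There is no depth.
- finish_job(): hands the job in; it is judged then, once.
The state is a dict: "t": time; "q": joint angles; "qd": joint speeds; "joint_torque": joint torques, N m; "eef_pos": TCP position; "ee_rot": TCP orientation; "wrist_force": force on the tool from outside, world axes, zero at the start; "wrist_torque": the same for the moment, N m; "opening": opening from 0.0 (shut) to 1.0 (fully open); "grasp_force": force on a finger pad.
Only numpy, scipy, OpenCV 4.12 (cv2) and the standard library are available. Lean on these libraries where they do the work, as an engineer would, in place of code of your own. Each camera call takes 0.05 s, during which the arm holds its last target. There are 200 camera calls.

### The job

Put the three check weights away in their stacking case. Stand the brass weight on the black round mark of the grey base and lower the blue sleeve over it, squarely on the white outline; then stand the larger silver weight on the sleeve's white mark and the smaller silver weight on its red mark, and last set the yellow cap over both, squarely on the sleeve with its edges in line. Do not knock any weight over, and leave the loose battery and the box of staples where they are.

Things in the scene. Friction and masses are not known exactly. Their poses are not given: they have to be found in the camera images.
- base_mark (a point): Centre of the black round mark (42 mm across) on top of the grey base slab, at the top surface, 10 mm above the bench. The slab is 124 (its x) x 84 (y) x 10 mm high and fixed to the bench; a white outline 102 x 62 mm on it shows where the sleeve stands, long side along x. Mind the room: a fixed square post (76 mm, over 0.6 m tall) stands at the right edge of the bench, its axis at x 0.57, y -0.41 m, and the weighing terminal (0.29 m tall) beyond x 0.6 m, left of y -0.07 m.
- brass_center (a point): Brass-coloured check weight, standing upright: round body 38 mm across and 49 mm high, knob 24 mm across on top, 65 mm high in all, about 0.5 kg. The point is its centre, half-way up (32.5 mm above its underside); z is up along it. It may be gripped round the body or by the knob.
- sleeve_center (a point): Blue sleeve: a hollow box, closed on top and open underneath, 100 (its x) x 60 (y) x 76 mm high, walls 3 mm, top plate 6 mm (inside 94 x 54 x 70 mm high), about 0.22 kg. The point is its centre, half-way up (38 mm above its lower edge). Grip it from above across the 60 mm width (along its y). Its flat top has a white and a red round mark. Either way round is right on the base.
- white_mark (a point): Centre of the white round mark (34 mm across) on the sleeve's top surface, 24 mm from the middle of the sleeve towards its +x; for the larger silver weight. Moves with the sleeve.
- red_mark (a point): Centre of the red round mark (28 mm across) on the sleeve's top surface, 24 mm from the middle of the sleeve towards its -x; for the smaller silver weight. Moves with the sleeve.
- silver_large_center (a point): Larger silver check weight, standing upright: round body 29 mm across and 37 mm high, knob 19 mm across on top, 49 mm high in all, about 0.2 kg. The point is its centre, half-way up (24.5 mm above its underside); z is up along it.
- silver_small_center (a point): Smaller silver check weight, standing upright: round body 23 mm across, a knob on top, 39 mm high in all, about 0.1 kg. The point is its centre, half-way up (19.5 mm above its underside); z is up along it.
- cap_grip (a point): Yellow cap: a hollow box, open underneath, 100 (its x) x 60 (y) x 58 mm high (inside 94 x 54 x 54 mm high), about 0.16 kg, with a black grip bar on top, 44 mm along x, 14 mm thick along y and 34 mm high. The point is in the grip bar on the cap's vertical middle axis, 80 mm above the cap's lower edge, 22 mm above its yellow top and 12 mm below the bar's top. Pinch the bar across its 14 mm (along y). Either way round is right.
- battery_center (a point): Loose battery, 15 x 51 x 15 mm, black and cream, lying on the bench among the task's things; the point is its centre. Not to be moved.
- staples_center (a point): Loose red box of staples, 36 x 62 x 21 mm, lying flat in front of the weighing terminal; the point is its centre. Not to be moved.
Mind the look-alikes: they are no part of the job. Leave any green look-alike of the part that bears silver_large_center alone.

How it is judged:
On the way, in this order (a step that is already met when the one before it is completed fails the run):
1. the brass weight stands upright on the base's black mark, let go (horizontal distance between brass_center and base_mark below 0.012 m and z of brass_center in the frame of base_mark between 0.0265 and 0.0385 m and angle between brass_center's own z axis and vertical below 0.1 rad and contact force between the fingers and brass below 0.1 N and linear speed of brass below 0.03 m/s), for 0.2 s.
2. the sleeve stands squarely on the base over the brass weight, let go (horizontal distance between each of brass_center, sleeve_center and base_mark below 0.012 m and z of brass_center in the frame of base_mark between 0.0265 and 0.0385 m and angle between each of brass_center, sleeve_center's own z axis and vertical below 0.1 rad and angle between the x axis of sleeve_center and the x axis of base_mark, either way round below 0.2 rad and z of sleeve_center in the frame of base_mark between 0.032 and 0.044 m and contact force between the fingers and sleeve below 0.1 N and linear speed of sleeve below 0.03 m/s), for 0.2 s.
3. the larger silver weight stands on the white mark and the smaller one on the red mark, let go (horizontal distance between silver_large_center and white_mark below 0.01 m and z of silver_large_center in the frame of white_mark between 0.0185 and 0.0305 m and angle between each of silver_large_center, silver_small_center's own z axis and vertical below 0.1 rad and horizontal distance between silver_small_center and red_mark below 0.01 m and z of silver_small_center in the frame of red_mark between 0.0135 and 0.0255 m and contact force between the fingers and silver_large below 0.1 N and contact force between the fingers and silver_small below 0.1 N and linear speed of each of silver_large, silver_small below 0.03 m/s), for 0.2 s.
4. the cap stands squarely on the sleeve over both silver weights, let go (horizontal distance between cap_grip and sleeve_center below 0.012 m and angle between the x axis of cap_grip and the x axis of sleeve_center, either way round below 0.2 rad and z of cap_grip in the frame of sleeve_center between 0.112 and 0.124 m and angle between cap_grip's own z axis and vertical below 0.1 rad and contact force between the fingers and cap below 0.1 N and linear speed of cap below 0.03 m/s), for 0.2 s.
At the end, for the whole second after the job is handed in: Brass upright within 12 mm of the black mark; sleeve down over it, within 12 mm and 0.2 rad of the outline; larger silver weight upright within 10 mm of the white mark, smaller within 10 mm of the red; cap down on the sleeve within 12 mm and 0.2 rad; all released, at rest (all of step 2 and all of step 3 and all of step 4 and linear speed of brass below 0.03 m/s and contact force between the fingers and brass below 0.1 N); the robot touches nothing.
It fails at once if a weight is knocked over (angle between any of brass_center, silver_large_center, silver_small_center's own z axis and vertical above 0.8 rad).
It fails at once if the battery or the box of staples is moved by more than 30 mm (distance of any of battery_center, staples_center from where it was at the start of the episode above 0.03 m).
It also fails if it takes over 144 s, if anything falls off the work surface, if the arm or the gripper's body presses on something with over 40 N, if the wrist force passes 120 N, or if a joint passes its speed limit or range.

## Working session

There is one attempt and no reset: what is moved stays moved. The work goes in short steps, Python scripts to look and compute and a tool call to move; the robot and the scene stay as the last step left them, time stands still between calls to the robot, and variables do not carry over. Pictures are saved under pics/ and viewed, at most 14 in all, crops included, and the job is handed in when it is done.

Besides the shell and the picture viewer there is one more tool, called as a command line: name --pt "numbers of a row" for each row, then --argument value for the rest. carry_out: Moves the arm, as the interface text tells. Its arguments: {"type":"object","properties":{"motion":{"type":"array","items":{"type":"array","items":{"type":"number"}}},"force":{"type":"number"}},"required":["motion"]}

```bash
mkdir -p pics; cat > h.py <<'E'
import numpy as np, cv2
from plant import sensors, get_image, finish_job
from scipy.spatial.transform import Rotation as R
def snap(n, tag):
    d=get_image(n); cv2.imwrite(f'pics/{tag}.png',d['img'])
    np.save(f'pics/{tag}.npy',{k:v for k,v in d.items() if k!='img'},allow_pickle=True); return d
def load(tag):
    return np.load(f'pics/{tag}.npy',allow_pickle=True).item()
def cam(d):
    f=240/np.tan(np.radians(d['vertical_fov'])/2); 
    return np.array([[f,0,d['cx']],[0,f,d['cy']],[0,0,1]]),R.from_rotvec(np.ravel(d['rvec'])).as_matrix(),np.ravel(d['tvec'])
def ray(d,p):
    K,r,t=cam(d); v=r.T@np.linalg.inv(K)@[p[0],p[1],1]; return -r.T@t, v/np.linalg.norm(v)
def onz(d,p,z):
    o,v=ray(d,p); return o+v*(z-o[2])/v[2]
def tri(*dp):
    A=np.zeros((3,3));b=np.zeros(3);L=[ray(d,p) for d,p in dp]
    for o,v in L: M=np.eye(3)-np.outer(v,v);A+=M;b+=M@o
    x=np.linalg.solve(A,b); return x,[np.linalg.norm((np.eye(3)-np.outer(v,v))@(x-o)) for o,v in L]
def proj(d,X):
    K,r,t=cam(d); c=K@(r@np.asarray(X,float)+t); return c[:2]/c[2]
def st():
    s=sensors.observe(); print('t',round(s['t'],2),'pos',np.round(s['eef_pos'],4),'rot',np.round(s['ee_rot'],4),'q',np.round(s['q'],3),'F',np.round(s['wrist_force'],1),'op',np.round(s['opening'],3),'g',np.round(s['grasp_force'],1)); return s
E
python3 - <<'E'
from h import *
for n in('top','side','wrist'):
    d=snap(n,n+'0'); o,v=ray(d,(320,240)); print(n,d['vertical_fov'],o,v)
st()
E
```

```text
top 45.3795282209811 [ 0.40342809 -0.2406015   0.93327651] [ 0.16544887  0.03805528 -0.98548387]
side 53.641114019576406 [0.48159724 0.52262599 0.4898967 ] [ 0.0720268  -0.88499809 -0.45998969]
wrist 66.39162999920207 [ 0.23127251 -0.58461522  0.37301614] [-0.25642084 -0.06869043 -0.96412135]
t 0.15 pos [ 0.1641 -0.6027  0.3033] rot [-3.1404 -0.      0.2658] q [-1.324  0.424  1.631 -0.     1.089 -0.019] F [-0.9  1.  -0.5] op 0.998 g 0.0
```

View pics/top0.png

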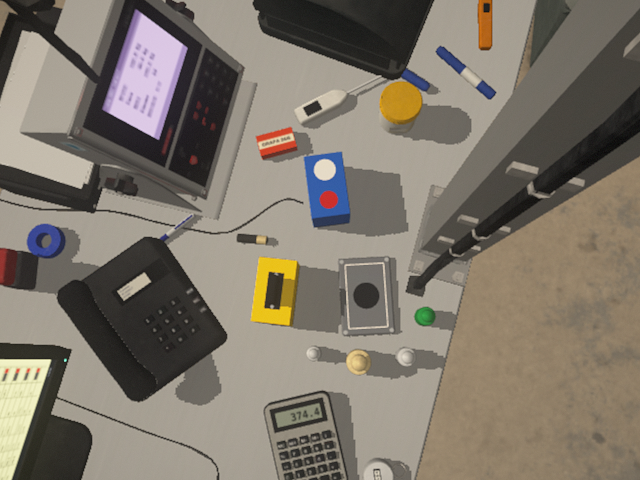

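View pics/side0.png

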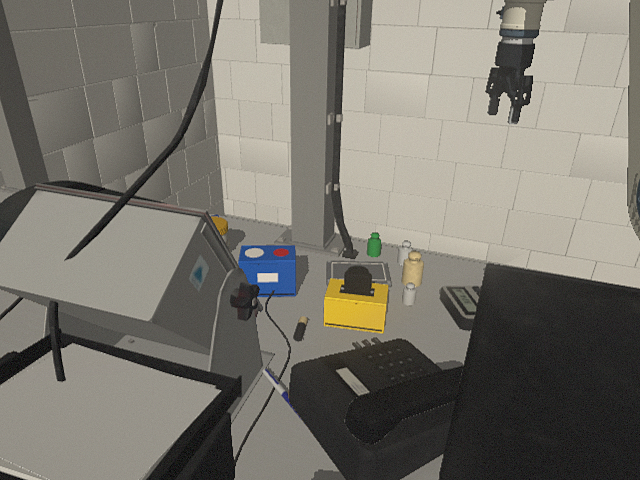

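Top view: the sleeve is at (327,187), the base at (367,295) and the cap at (275,290). The brass is at (358,362), the two silver weights are at (406,356) and (313,353), and the green look-alike is at (425,316). The battery is at (253,239) and the staples at (277,143). I'll confirm in enlarged crops which silver weight is the large one and measure there.

```bash
python3 - <<'E'
import cv2
a=cv2.imread('pics/top0.png')[230:400,230:460]; cv2.imwrite('pics/c1.png',cv2.resize(a,None,fx=3.4,fy=3.4,interpolation=cv2.INTER_CUBIC))
a=cv2.imread('pics/side0.png')[220:340,230:460]; cv2.imwrite('pics/c2.png',cv2.resize(a,None,fx=3.4,fy=3.4,interpolation=cv2.INTER_CUBIC))
E
```

```text
(no output)
```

View pics/c1.png

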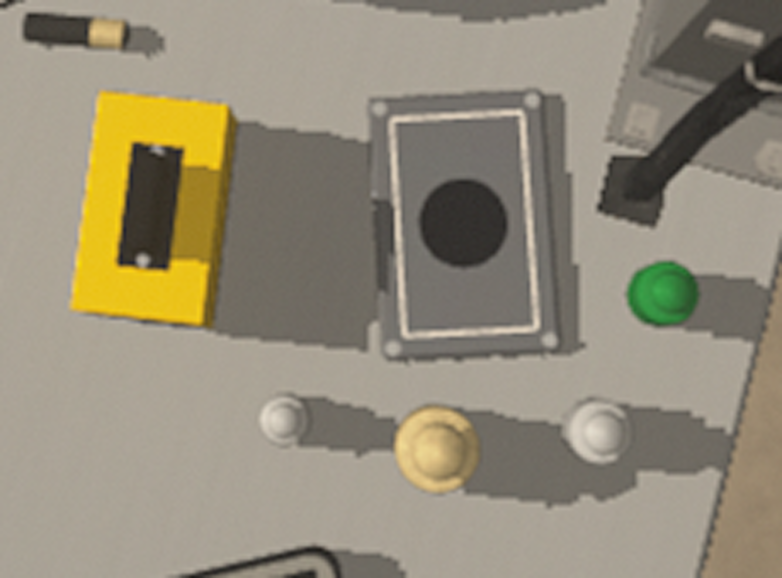

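View pics/c2.png

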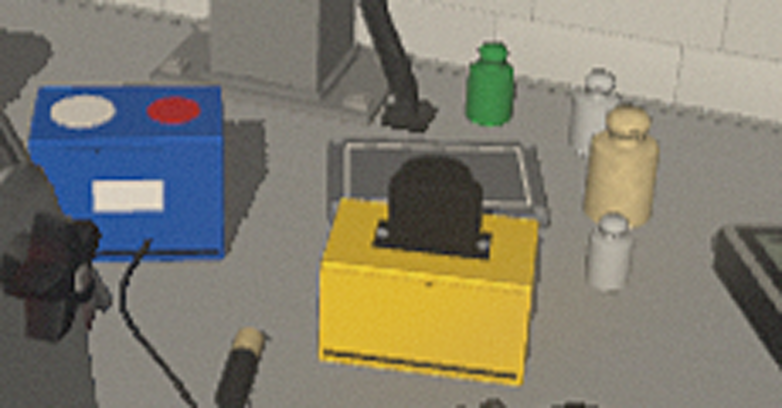

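Top crop: the right-hand silver at (406,356) px is visibly bigger than the left-hand one at (313,353), and the green part at (425,316) is the look-alike to leave. The side crop agrees: the large silver is behind the brass and the small one in front. Next I'll triangulate.

```bash
python3 - <<'E'
from h import *
T,S=load('top0'),load('side0')
c1=lambda x,y:((x+.5)/3.4-.5+230,(y+.5)/3.4-.5+230)
c2=lambda x,y:((x+.5)/3.4-.5+230,(y+.5)/3.4-.5+220)
np.set_printoptions(precision=4,suppress=True)
for n,a,b,z in(('brass',(437,448),(628,118),.062),('large',(601,430),(600,80),.046),('small',(285,418),(613,222),.036)):
    x,e=tri((T,c1(*a)),(S,c2(*b))); print(n,x,e,'onz',onz(T,c1(*a),z)[:2],onz(S,c2(*b),z)[:2])
print('mark',onz(T,c1(464,222),.01))
C=np.array([onz(T,c1(*p),.01)[:2] for p in((391,117),(523,110),(538,329),(404,335))]);print('outline',C,C.mean(0))
for i in range(4): d=C[(i+1)%4]-C[i]; print(np.linalg.norm(d),np.degrees(np.arctan2(d[1],d[0])))
def cen(im,f,x0,x1,y0,y1):
    m=np.zeros(im.shape[:2],np.uint8); b,g,r=[im[...,i].astype(int) for i in range(3)]
    m[f(b,g,r)]=1; k=np.zeros_like(m);k[y0:y1,x0:x1]=m[y0:y1,x0:x1]
    n,l,s,c=cv2.connectedComponentsWithStats(k); i=1+s[1:,4].argmax(); return c[i],s[i,4]
ti,si=cv2.imread('pics/top0.png'),cv2.imread('pics/side0.png')
red=lambda b,g,r:(r>120)&(g<80)&(b<90); wh=lambda b,g,r:(r>150)&(g>150)&(b>140)
M={}
for n,f,bt,bs in(('red',red,(310,350,185,215),(265,295,240,265)),('white',wh,(310,340,155,185),(240,268,240,262))):
    a,na=cen(ti,f,*bt);b,nb=cen(si,f,*bs); x,e=tri((T,a),(S,b)); M[n]=x; print(n,a,b,na,nb,x,e,onz(T,a,.076)[:2],onz(S,b,.076)[:2])
d=M['white']-M['red'];print('sleeve c',(M['white']+M['red'])/2,np.linalg.norm(d),np.arctan2(d[1],d[0]))
m=((ti[...,2]>150)&(ti[...,1]>120)&(ti[...,0]<80)).astype(np.uint8); m[:,330:]=0
n,l,s,c=cv2.connectedComponentsWithStats(m);print(s[1:][s[1:,4]>200],c[1:][s[1:,4]>200])
E
```

```text
brass [ 0.3681 -0.2682  0.0605] [np.float64(7.203029319738178e-05), np.float64(7.203029319737205e-05)] onz [ 0.368  -0.2682] [ 0.3685 -0.2655]
large [ 0.377  -0.3413  0.0454] [np.float64(9.239773899377392e-05), np.float64(9.239773899371037e-05)] onz [ 0.3771 -0.3412] [ 0.377  -0.3401]
small [ 0.3786 -0.2002  0.0353] [np.float64(9.025298137553119e-05), np.float64(9.025298137551333e-05)] onz [ 0.3785 -0.2002] [ 0.3788 -0.1991]
mark [ 0.4706 -0.2811  0.01  ]
outline [[ 0.5197 -0.2458]
 [ 0.5243 -0.3084]
 [ 0.4215 -0.3161]
 [ 0.4173 -0.2537]] [ 0.4707 -0.281 ]
0.06277965149678184 -85.78325010515859
0.10309466581168546 -175.74916059560456
0.06252712844217556 93.9034043559483
0.10275317615650033 4.392282715232943
red [328.3064 199.1064] [280.5747 252.023 ] 235 87 [ 0.6121 -0.2186  0.0753] [np.float64(0.0007304593638281026), np.float64(0.0007304593638280943)] [ 0.6111 -0.2187] [ 0.6126 -0.2176]
white [324.3852 169.285 ] [253.7293 252.1579] 379 133 [ 0.6595 -0.2115  0.0755] [np.float64(0.0009194724317090367), np.float64(0.0009194724317091291)] [ 0.6584 -0.2116] [ 0.6603 -0.211 ]
sleeve c [ 0.6358 -0.215   0.0754] 0.04794833603379647 0.14982661976520026
[[ 251  257   46   69 1899]] [[273.7725 291.0885]]
```

carry_out --pt "0.058 0 0 0 0 0 0.0955" --pt "0.058 0 0 0 0 0 0.0955" --pt "0.058 0.0286 -0.04 0.01 0 0 0" --pt "0.058 0.0286 -0.04 0.01 0 0 0" --pt "0.058 0.0286 -0.04 0.01 0 0 0" --force 40

```text
t: 0.78
eef_pos: [0.2412, -0.4756, 0.2734]
ee_rot: [-3.141, 0.0, 0.074]
wrist_force: [0.4, 0.1, -0.0]
opening: 0.676
grasp_force: 0.0
```

carry_out --pt "0.058 0.0286 -0.04 0.01 0 0 0" --pt "0.058 0.0286 -0.04 0.01 0 0 0" --pt "0.058 0.0286 -0.04 0.01 0 0 0" --pt "0.058 0.0286 -0.04 0.01 0 0 0" --pt "0.058 0.0286 -0.04 0.01 0 0 0"

```text
t: 1.4
eef_pos: [0.3691, -0.2655, 0.2237]
ee_rot: [3.141, -0.0, 0.075]
wrist_force: [0.5, -0.5, 0.4]
opening: 0.68
grasp_force: 0.0
```

```bash
cat >> h.py <<'E'
def go(x,y,z,yaw=None):
    s=sensors.observe(); p=np.array(s['eef_pos']); M=R.from_euler('xyz',s['ee_rot']).as_matrix(); d=M.T@(np.array([x,y,z])-p)
    print('tool shift',np.round(d,4), 'turn z', None if yaw is None else round(s['ee_rot'][2]-yaw,4))
E
python3 - <<'E'
from h import *
d=snap('wrist','w1'); st()
for n,p in(('brass',(.368,-.268,.062)),('large',(.377,-.341,.046)),('small',(.3785,-.2,.036)),('mark',(.4707,-.281,.01))): print(n,proj(d,p))
go(.368,-.268,.088)
E
```

```text
t 1.45 pos [ 0.37   -0.2614  0.2225] rot [-3.1385e+00  1.0000e-03  7.5900e-02] q [-6.420e-01  3.020e-01  2.059e+00  2.000e-03  7.830e-01  8.510e-01] F [-0.3  2.2 -1.3] op 0.683 g 0.0
brass [323.08349813 250.47663873]
large [427.95918389 238.74488378]
small [229.17480553 219.28164696]
mark [351.18431825  94.37326666]
tool shift [-0.0024  0.0068  0.1344] turn z None
```

View pics/w1.png

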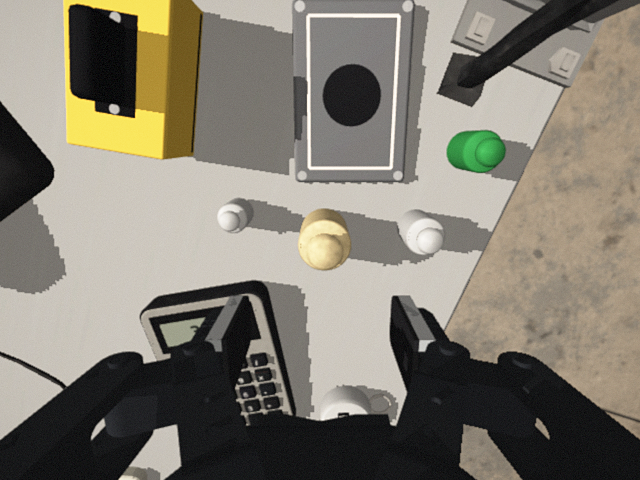

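The wrist view confirms it: brass knob at (325,250), large silver (429,237), small (231,216), black mark (351,95), all within 2 px of prediction. Lowering onto the brass.

carry_out --pt "0.058 0 0.0015 0.0 0 0 0" --pt "0.058 0 0 0.03 0 0 0" --pt "0.058 0 0 0.03 0 0 0" --pt "0.058 0 0 0.02 0 0 0" --pt "0.058 0 0 0 0 0 0"

```text
t: 2.08
eef_pos: [0.3676, -0.2689, 0.143]
ee_rot: [-3.14, 0.002, 0.073]
wrist_force: [-0.6, 0.7, 0.2]
opening: 0.68
grasp_force: 0.0
```

carry_out --pt "0.058 0 0 0.02 0 0 0" --pt "0.058 0 0 0.02 0 0 0" --pt "0.058 0 0 0.015 0 0 0" --pt "0.058 0 0 0 0 0 0" --pt "0.058 0 0 0 0 0 0"

```text
t: 2.7
eef_pos: [0.3688, -0.2687, 0.0895]
ee_rot: [3.141, -0.001, 0.075]
wrist_force: [0.1, -0.3, 0.3]
opening: 0.68
grasp_force: 0.0
```

carry_out --pt "0.03 0 0 0 0 0 0" --pt "0.03 0 0 0 0 0 0" --pt "0.03 0 0 0 0 0 0" --pt "0.03 0 0 0 0 0 0" --pt "0.03 0 0 0 0 0 0"

```text
t: 3.32
eef_pos: [0.3689, -0.2684, 0.0898]
ee_rot: [3.141, -0.001, 0.075]
wrist_force: [-0.7, -0.3, 7.1]
opening: 0.427
grasp_force: 39.2
```

carry_out --pt "0.03 0 0 -0.01 0 0 0" --pt "0.03 0 0 -0.02 0 0 0" --pt "0.03 0 0 -0.03 0 0 0" --pt "0.03 0.02 0.004 0 0 0 0" --pt "0.03 0.03 0.006 0 0 0 0"

```text
t: 3.95
eef_pos: [0.4189, -0.2743, 0.1498]
ee_rot: [-3.141, 0.0, 0.074]
wrist_force: [-0.1, -0.4, -4.9]
opening: 0.424
grasp_force: 41.1
```

carry_out --pt "0.03 0.03 0.006 0 0 0 0" --pt "0.03 0.0214 0.0047 0 0 0 0" --pt "0.03 0 0 0 0 0 0" --pt "0.03 0 0 0 0 0 0" --pt "0.03 0 0 0 0 0 0"

```text
t: 4.58
eef_pos: [0.47, -0.281, 0.1488]
ee_rot: [-3.141, 0.001, 0.074]
wrist_force: [0.2, -0.4, -5.7]
opening: 0.425
grasp_force: 41.1
```

```bash
python3 - <<'E'
from h import *
st(); go(.4707,-.281,.1005)
E
```

```text
t 4.58 pos [ 0.47   -0.281   0.1488] rot [-3.1408e+00  1.2000e-03  7.4400e-02] q [-0.561  0.541  1.889 -0.     0.713  0.936] F [ 0.2 -0.4 -5.7] op 0.425 g 41.1
tool shift [0.0007 0.     0.0483] turn z None
```

carry_out --pt "0.03 0.0007 0 0.015 0 0 0" --pt "0.03 0 0 0.015 0 0 0" --pt "0.03 0 0 0.01 0 0 0" --pt "0.03 0 0 0.005 0 0 0" --pt "0.03 0 0 0.002 0 0 0"

```text
t: 5.2
eef_pos: [0.4719, -0.2813, 0.1014]
ee_rot: [-3.141, 0.0, 0.075]
wrist_force: [0.0, -0.0, -5.2]
opening: 0.424
grasp_force: 41.1
```

carry_out --pt "0.03 0 0 0.001 0 0 0" --pt "0.03 0 0 0.001 0 0 0" --pt "0.03 0 0 0 0 0 0" --pt "0.03 0 0 0 0 0 0" --pt "0.03 0 0 0 0 0 0"

```text
t: 5.82
eef_pos: [0.472, -0.2814, 0.1001]
ee_rot: [3.141, -0.0, 0.075]
wrist_force: [0.6, 0.2, -4.3]
opening: 0.422
grasp_force: 41.1
```

carry_out --pt "0.03 -0.0007 0 0.001 0 0 0" --pt "0.03 0 0 0.0005 0 0 0" --pt "0.03 0 0 0 0 0 0" --pt "0.03 0 0 0 0 0 0" --pt "0.03 0 0 0 0 0 0"

```text
t: 6.45
eef_pos: [0.4719, -0.2814, 0.0998]
ee_rot: [3.141, -0.001, 0.075]
wrist_force: [-1.6, 2.3, 9.7]
opening: 0.42
grasp_force: 42.5
```

Contact. Next: release, rise, and take a check picture.

carry_out --pt "0.058 0 0 0 0 0 0" --pt "0.058 0 0 0 0 0 0" --pt "0.058 0 0 0 0 0 0" --pt "0.058 0 0 -0.01 0 0 0" --pt "0.058 0 0 -0.03 0 0 0"

```text
t: 7.08
eef_pos: [0.4704, -0.281, 0.138]
ee_rot: [-3.14, 0.002, 0.075]
wrist_force: [0.4, -1.2, 1.1]
opening: 0.684
grasp_force: 0.0
```

carry_out --pt "0.085 0 0 -0.04 0 0 0" --pt "0.085 0 0 -0.05 0 0 0" --pt "0.085 0 0 -0.05 0 0 0" --pt "0.085 0 0 0 0 0 -0.0755" --pt "0.085 0 0 0 0 0 0"

```text
t: 7.7
eef_pos: [0.4712, -0.2814, 0.2795]
ee_rot: [3.141, -0.001, 0.15]
wrist_force: [0.3, 0.1, -0.6]
opening: 0.998
grasp_force: 0.0
```

```bash
python3 - <<'E'
from h import *
d=snap('wrist','w2'); st(); snap('top','t2')
for n,p in(('brass top',(.4707,-.281,.075)),('red',(.6121,-.2186,.0755)),('white',(.6595,-.2115,.0755))): print(n,proj(d,p))
go(.6358,-.215,.20,.15)
E
```

```text
t 7.75 pos [ 0.4709 -0.2812  0.2787] rot [-3.1416  0.      0.1488] q [-0.56   0.344  1.821 -0.     0.977  0.862] F [-0.7  0.5  0.1] op 0.989 g 0.0
brass top [318.69772334 233.38640707]
red [256.32935903  13.81244615]
white [252.57030986 -73.77182414]
tool shift [ 0.173  -0.0409  0.0781] turn z -0.0012
```

View pics/w2.png

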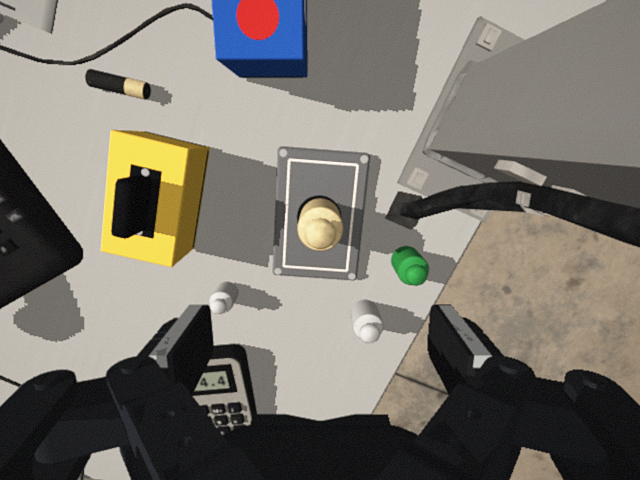

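The brass stands on the mark: knob at (320,234) against (318.7,233.4) predicted. Going over the sleeve.

carry_out --pt "0.085 0.033 -0.008 0.01 0 0 0" --pt "0.085 0.04 -0.01 0.01 0 0 0" --pt "0.085 0.033 -0.008 0 0 0 0" --pt "0.085 0 0 0 0 0 0" --pt "0.085 0 0 0 0 0 0"

```text
t: 8.43
eef_pos: [0.5713, -0.2397, 0.2574]
ee_rot: [-3.14, 0.002, 0.15]
wrist_force: [-0.2, -0.7, 1.2]
opening: 0.992
grasp_force: 0.0
```

```bash
python3 - <<'E'
from h import *
np.set_printoptions(precision=4,suppress=True)
d=snap('wrist','w3'); st()
im=d['img']; b,g,r=[im[...,i].astype(int) for i in range(3)]
def comps(m,h=None):
    n,l,s,c=cv2.connectedComponentsWithStats(m.astype(np.uint8)); return [(c[i],s[i]) for i in range(1,n) if s[i,4]>400]
for n,m,p in(('red',(r>120)&(g<80)&(b<90),(.6121,-.2186,.0755)),('white',(r>150)&(g>150)&(b>140),(.6595,-.2115,.0755))):
    print(n,proj(d,p),[(c,s,onz(d,c,.076)) for c,s in comps(m)])
print([(c,s) for c,s in comps((b>100)&(r<90)&(b>r*1.5))])
go(.6355,-.215,.2,.15)
E
```

```text
t 8.47 pos [ 0.5711 -0.2399  0.2577] rot [-3.1407  0.0017  0.1496] q [-0.417  0.469  1.676 -0.     0.998  1.005] F [ 0.1 -0.2 -0.2] op 0.996 g 0.0
red [298.0138 178.1003] [(array([204.1285,  18.9911]), array([ 162,    4,   84,   30, 1346], dtype=int32), array([ 0.6981, -0.15  ,  0.076 ])), (array([298.6397, 179.8899]), array([ 279,  160,   40,   41, 1299], dtype=int32), array([ 0.611 , -0.2192,  0.076 ]))]
white [296.7374 102.6113] [(array([277.7048, 138.3031]), array([     0,      0,    640,    363, 107071], dtype=int32), array([ 0.6358, -0.202 ,  0.076 ])), (array([193.2857,   5.9423]), array([158,   0,  84,  16, 693], dtype=int32), array([ 0.7041, -0.1432,  0.076 ])), (array([297.3906, 104.0366]), array([ 271,   76,   54,   57, 2404], dtype=int32), array([ 0.6587, -0.2121,  0.076 ])), (array([ 14.0927, 148.8974]), array([  0, 139,  36,  29, 507], dtype=int32), array([ 0.6033, -0.03  ,  0.076 ])), (array([342.3828, 335.5575]), array([ 310,  276,   77,  103, 1677], dtype=int32), array([ 0.4985, -0.2681,  0.076 ])), (array([304.7024, 392.037 ]), array([ 192,  354,  251,   80, 9035], dtype=int32), array([ 0.4435, -0.2464,  0.076 ])), (array([105.1355, 466.3942]), array([  78,  447,   52,   33, 1144], dtype=int32), array([ 0.3426, -0.0858,  0.076 ]))]
[(array([298.2577, 140.2195]), array([  250,    61,    95,   157, 10113], dtype=int32))]
tool shift [ 0.0675 -0.015   0.0576] turn z -0.0004
```

View pics/w3.png

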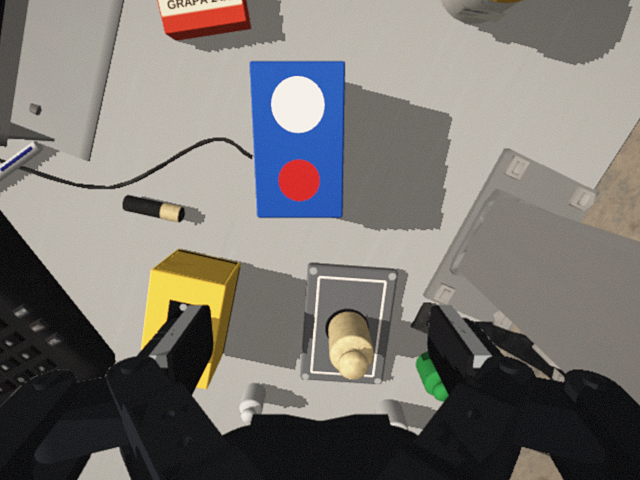

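carry_out --pt "0.085 0.033 -0.0073 0.01 0 0 0" --pt "0.085 0.0338 -0.0073 0.01 0 0 0" --pt "0.085 0 0 0.03 0 0 0" --pt "0.085 0 0 0.03 0 0 0" --pt "0.085 0 0 0 0 0 0"

```text
t: 9.1
eef_pos: [0.6337, -0.2154, 0.176]
ee_rot: [-3.139, 0.005, 0.149]
wrist_force: [-0.4, -0.8, 0.0]
opening: 0.998
grasp_force: 0.0
```

carry_out --pt "0.085 0 0 0.02 0 0 0" --pt "0.085 0 0 0.025 0 0 0" --pt "0.085 0 0 0.02 0 0 0" --pt "0.085 0 0 0.009 0 0 0" --pt "0.085 0 0 0 0 0 0"

```text
t: 9.72
eef_pos: [0.6358, -0.2154, 0.1039]
ee_rot: [-3.141, 0.001, 0.15]
wrist_force: [0.8, 0.1, -0.0]
opening: 0.995
grasp_force: 0.0
```

carry_out --pt "0.05 0 0 0 0 0 0" --pt "0.05 0 0 0 0 0 0" --pt "0.05 0 0 0 0 0 0" --pt "0.05 0 0 0 0 0 0" --pt "0.05 0 0 0 0 0 0"

```text
t: 10.35
eef_pos: [0.6366, -0.2155, 0.1055]
ee_rot: [3.141, -0.002, 0.15]
wrist_force: [-0.1, 0.2, 6.8]
opening: 0.692
grasp_force: 44.2
```

carry_out --pt "0.05 0 0 -0.015 0 0 0" --pt "0.05 0 0 -0.03 0 0 0" --pt "0.05 0 0 -0.04 0 0 0" --pt "0.05 0 0 -0.035 0 0 0" --pt "0.05 0 0 0 0 0 0"

```text
t: 10.98
eef_pos: [0.6374, -0.2159, 0.2282]
ee_rot: [3.139, -0.005, 0.15]
wrist_force: [0.2, 0.4, -2.8]
opening: 0.692
grasp_force: 43.8
```

carry_out --pt "0.05 -0.0323 0.008 0 0 0 0" --pt "0.05 -0.04 0.009 0 0 0 0" --pt "0.05 -0.04 0.009 0 0 0 0" --pt "0.05 -0.035 0.008 0 0 0 0" --pt "0.05 -0.025 0.0061 0 0 0 0"

```text
t: 11.6
eef_pos: [0.4695, -0.2808, 0.2234]
ee_rot: [-3.14, 0.002, 0.15]
wrist_force: [0.9, -0.7, -2.6]
opening: 0.702
grasp_force: 43.7
```

carry_out --pt "0.05 0 0 0 0 0 0.0375" --pt "0.05 0 0 0 0 0 0.0375" --pt "0.05 0 0 0 0 0 0" --pt "0.05 0 0 0 0 0 0" --pt "0.05 0 0 0 0 0 0"

```text
t: 12.22
eef_pos: [0.4717, -0.2807, 0.2243]
ee_rot: [-3.141, 0.0, 0.076]
wrist_force: [0.0, -0.0, -2.0]
opening: 0.695
grasp_force: 43.7
```

```bash
python3 - <<'E'
from h import *
np.set_printoptions(precision=4,suppress=True)
s=st(); go(.472,-.281,.12,.0745)
d=snap('top','t3'); im=d['img']; b,g,r=[im[...,i].astype(int) for i in range(3)]
zt=s['eef_pos'][2]-.1055+.076
P=[]
for n,m in(('red',(r>120)&(g<80)&(b<90)),('white',(r>150)&(g>150)&(b>140))):
    k,l,S,c=cv2.connectedComponentsWithStats(m.astype(np.uint8)); print(n,[(c[i],S[i,4],onz(d,c[i],zt)[:2]) for i in range(1,k) if 60<S[i,4]<900 and 300<c[i][0]<440 and 200<c[i][1]<400])
a=cv2.resize(im[180:380,260:480],None,fx=2.6,fy=2.6,interpolation=cv2.INTER_CUBIC);cv2.imwrite('pics/c3.png',a)
E
```

```text
t 12.22 pos [ 0.4717 -0.2807  0.2243] rot [-3.1414  0.0002  0.0759] q [-0.559  0.421  1.856  0.     0.865  0.936] F [ 0. -0. -2.] op 0.695 g 43.7
tool shift [0.0003 0.0003 0.1043] turn z 0.0014
red []
white [(array([425.9289, 316.0775]), np.int32(774), array([ 0.432, -0.349])), (array([371.1111, 327.0317]), np.int32(63), array([ 0.4166, -0.2798])), (array([384.4207, 341.0356]), np.int32(309), array([ 0.3995, -0.2967])), (array([409.6125, 395.7625]), np.int32(80), array([ 0.3333, -0.3283]))]
```

View pics/c3.png

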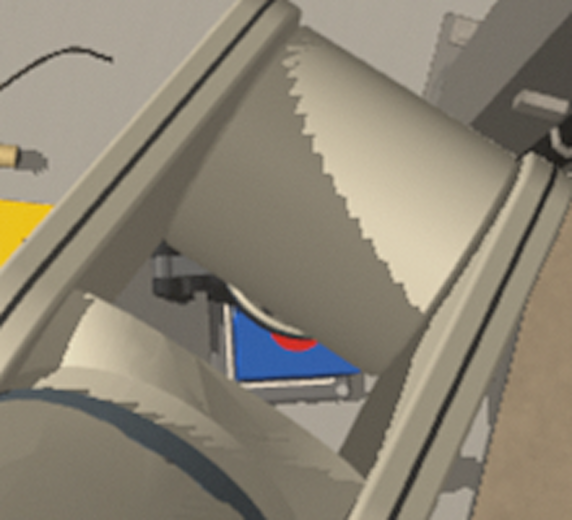

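The top view is blocked by the arm; only the red edge of the sleeve shows, at px (373,311). The pose readings fit, so I'm lowering while watching the force.

carry_out --pt "0.05 0 0 0.02 0 0 0" --pt "0.05 0 0 0.02 0 0 0" --pt "0.05 0 0 0.02 0 0 0" --pt "0.05 0 0 0.01 0 0 0" --pt "0.05 0 0 0 0 0 0"

```text
t: 12.9
eef_pos: [0.4714, -0.2807, 0.154]
ee_rot: [-3.141, 0.001, 0.075]
wrist_force: [0.4, -0.4, -1.3]
opening: 0.692
grasp_force: 43.7
```

carry_out --pt "0.05 0 0 0.015 0 0 0" --pt "0.05 0 0 0.012 0 0 0" --pt "0.05 0 0 0.006 0 0 0" --pt "0.05 0 0 0.003 0 0 0" --pt "0.05 0 0 0 0 0 0"

```text
t: 13.52
eef_pos: [0.4716, -0.2808, 0.1183]
ee_rot: [-3.141, 0.0, 0.075]
wrist_force: [-0.0, 0.1, -2.2]
opening: 0.698
grasp_force: 43.7
```

carry_out --pt "0.05 0 0 0.0015 0 0 0" --pt "0.05 0 0 0.001 0 0 0" --pt "0.05 0 0 0.001 0 0 0" --pt "0.05 0 0 0 0 0 0" --pt "0.05 0 0 0 0 0 0"

```text
t: 14.15
eef_pos: [0.4717, -0.2809, 0.1154]
ee_rot: [3.141, -0.0, 0.075]
wrist_force: [-2.7, 1.1, 5.7]
opening: 0.7
grasp_force: 44.4
```

carry_out --pt "0.085 0 0 0 0 0 0" --pt "0.085 0 0 0 0 0 0" --pt "0.085 0 0 0 0 0 0" --pt "0.085 0 0 -0.02 0 0 0" --pt "0.085 0 0 -0.04 0 0 0"

```text
t: 14.78
eef_pos: [0.4707, -0.2803, 0.1741]
ee_rot: [-3.139, 0.003, 0.075]
wrist_force: [1.1, -0.3, 0.3]
opening: 0.998
grasp_force: 0.0
```

carry_out --pt "0.085 0 0 -0.05 0 0 0" --pt "0.05 -0.0389 0.0208 0 0 0 0" --pt "0.05 -0.04 0.021 0 0 0 0" --pt "0.05 -0.02 0.011 0 0 0 0" --pt "0.05 0 0 0 0 0 0"

```text
t: 15.4
eef_pos: [0.3759, -0.3415, 0.2249]
ee_rot: [-3.141, 0.0, 0.073]
wrist_force: [0.1, 1.5, 0.8]
opening: 0.584
grasp_force: 0.0
```

```bash
cat >> h.py <<'E'
np.set_printoptions(precision=4,suppress=True)
def blobs(d,f,amin=100,amax=20000,z=None):
    im=d['img']; b,g,r=[im[...,i].astype(int) for i in range(3)]
    k,l,S,c=cv2.connectedComponentsWithStats(f(b,g,r).astype(np.uint8))
    for i in range(1,k):
        if amin<S[i,4]<amax: print('  ',c[i],S[i,:],'' if z is None else onz(d,c[i],z)[:2])
red=lambda b,g,r:(r>120)&(g<80)&(b<90)
white=lambda b,g,r:(r>200)&(g>195)&(b>185)
E
python3 - <<'E'
from h import *
d=snap('wrist','w4'); s=st()
print('red');blobs(d,red,z=.086);print('white');blobs(d,white,z=.086)
print('large pred',proj(d,(.377,-.341,.046)),'red pred',proj(d,(.4707-.0239,-.281-.0018,.086)),proj(d,(.4707+.0239,-.281+.0018,.086)))
go(.377,-.341,.08,.075)
E
```

```text
t 15.45 pos [ 0.3767 -0.3412  0.225 ] rot [ 3.1416 -0.0002  0.0737] q [-0.759  0.368  1.944  0.     0.83   0.738] F [ 0.1 -0.3  0.7] op 0.587 g 0.0
red
   [221.5086 129.9107] [ 197  104   50   53 2094] [ 0.4461 -0.2832]
white
   [122.7988   9.8526] [  72    0   84   27 1377] [ 0.5    -0.2342]
   [214.2064  31.8341] [ 181    0   67   69 3803] [ 0.4934 -0.2797]
   [332.3117  14.8047] [ 280    0   77   38 1280] [ 0.5053 -0.3388]
   [367.0796  29.0059] [355  14  25  31 339] [ 0.5002 -0.3569]
   [441.8825 107.6083] [431  82  27  68 817] [ 0.4659 -0.4008]
   [259.8563 407.3293] [246 394  35  26 334] [ 0.2675 -0.3086]
   [163.6587 457.6749] [ 130  430   56   50 1547] [ 0.2198 -0.2414]
large pred [318.8586 239.9698] red pred [220.7226 128.463 ] [213.2159  29.138 ]
tool shift [ 0.0002 -0.0002  0.145 ] turn z -0.0013
```

View pics/w4.png

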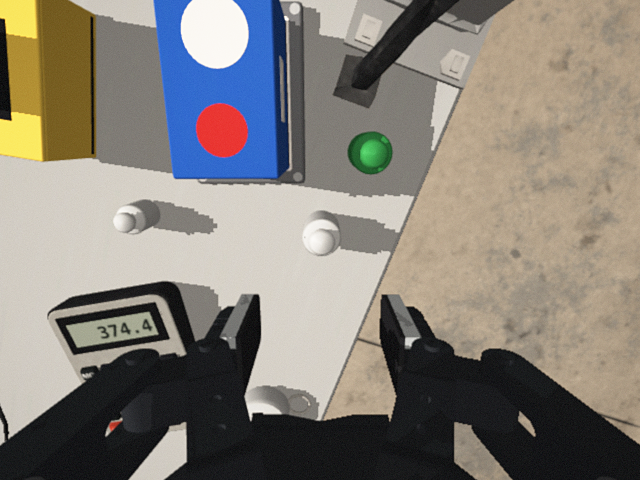

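The sleeve sits within 1 mm of the mark: red at px (221,130), white at (214,32). The large silver's knob at (320,242) matches its prediction and the green look-alike is at (371,152). Descending on the large silver.

carry_out --pt "0.05 0.0002 0 0.03 0 0 0" --pt "0.05 0 0 0.03 0 0 0" --pt "0.05 0 0 0.03 0 0 0" --pt "0.05 0 0 0.02 0 0 0" --pt "0.05 0 0 0 0 0 0"

```text
t: 16.08
eef_pos: [0.3774, -0.3398, 0.1136]
ee_rot: [-3.139, 0.002, 0.076]
wrist_force: [-0.1, 1.0, -0.1]
opening: 0.587
grasp_force: 0.0
```

carry_out --pt "0.05 0 0 0.015 0 0 0" --pt "0.05 0 0 0.012 0 0 0" --pt "0.05 0 0 0.005 0 0 0" --pt "0.05 0 0 0 0 0 0" --pt "0.05 0 0 0 0 0 0"

```text
t: 16.7
eef_pos: [0.3773, -0.341, 0.0832]
ee_rot: [3.141, -0.0, 0.075]
wrist_force: [0.1, 0.5, 0.3]
opening: 0.584
grasp_force: 0.0
```

carry_out --pt "0.02 0 0 0 0 0 0" --pt "0.02 0 0 0 0 0 0" --pt "0.02 0 0 0 0 0 0" --pt "0.02 0 0 0 0 0 0" --pt "0.02 0 0 0 0 0 0" --force 30

```text
t: 17.32
eef_pos: [0.3774, -0.3412, 0.0835]
ee_rot: [3.141, -0.001, 0.075]
wrist_force: [-0.6, -1.2, 5.5]
opening: 0.318
grasp_force: 29.6
```

carry_out --pt "0.02 0 0 -0.015 0 0 0" --pt "0.02 0 0 -0.03 0 0 0" --pt "0.02 0 0 -0.04 0 0 0" --pt "0.02 0 0 -0.035 0 0 0" --pt "0.02 0 0 0 0 0 0"

```text
t: 17.95
eef_pos: [0.3781, -0.3417, 0.2058]
ee_rot: [3.137, -0.004, 0.075]
wrist_force: [-0.1, 0.0, -3.0]
opening: 0.32
grasp_force: 30.3
```

carry_out --pt "0.02 0.03 -0.0134 0 0 0 0" --pt "0.02 0.04 -0.017 0 0 0 0" --pt "0.02 0.03 -0.013 0 0 0 0" --pt "0.02 0.0213 -0.009 0 0 0 0" --pt "0.02 0 0 0 0 0 0"

```text
t: 18.58
eef_pos: [0.4949, -0.2787, 0.2021]
ee_rot: [-3.141, 0.001, 0.077]
wrist_force: [-0.4, -0.7, -2.7]
opening: 0.314
grasp_force: 30.4
```

carry_out --pt "0.02 0 0 0.01 0 0 0" --pt "0.02 0 0 0.01 0 0 0" --pt "0.02 0 0 0.005 0 0 0" --pt "0.02 0 0 0 0 0 0" --pt "0.02 0 0 0 0 0 0"

```text
t: 19.2
eef_pos: [0.4942, -0.2797, 0.1781]
ee_rot: [3.141, -0.0, 0.075]
wrist_force: [-0.6, 0.8, -2.0]
opening: 0.314
grasp_force: 30.3
```

```bash
python3 - <<'E'
from h import *
st(); go(.494,-.2797,.1705,.075)
E
```

```text
t 19.2 pos [ 0.4942 -0.2797  0.1781] rot [ 3.1415 -0.0002  0.075 ] q [-0.536  0.515  1.835  0.     0.791  0.96 ] F [-0.6  0.8 -2. ] op 0.314 g 30.3
tool shift [-0.0002 -0.0001  0.0076] turn z -0.0
```

carry_out --pt "0.02 0 0 0.004 0 0 0" --pt "0.02 0 0 0.003 0 0 0" --pt "0.02 0 0 0.001 0 0 0" --pt "0.02 0 0 0 0 0 0" --pt "0.02 0 0 0 0 0 0"

```text
t: 19.82
eef_pos: [0.4943, -0.2795, 0.17]
ee_rot: [3.142, -0.0, 0.075]
wrist_force: [-0.6, -0.5, -2.6]
opening: 0.32
grasp_force: 30.3
```

carry_out --pt "0.02 0 0 0.0005 0 0 0" --pt "0.02 0 0 0.0005 0 0 0" --pt "0.02 0 0 0 0 0 0" --pt "0.02 0 0 0 0 0 0" --pt "0.02 0 0 0 0 0 0"

```text
t: 20.45
eef_pos: [0.4943, -0.2796, 0.1695]
ee_rot: [3.141, -0.0, 0.075]
wrist_force: [-2.8, 1.9, 5.4]
opening: 0.317
grasp_force: 31.1
```

carry_out --pt "0.05 0 0 0 0 0 0" --pt "0.05 0 0 0 0 0 0" --pt "0.05 0 0 0 0 0 0" --pt "0.05 0 0 -0.01 0 0 0" --pt "0.05 0 0 -0.03 0 0 0"

```text
t: 21.08
eef_pos: [0.4935, -0.2791, 0.2085]
ee_rot: [-3.14, 0.003, 0.075]
wrist_force: [0.3, -0.6, 0.4]
opening: 0.584
grasp_force: 0.0
```

carry_out --pt "0.05 0 0 -0.03 0 0 0" --pt "0.05 -0.03 -0.0241 0 0 0 0" --pt "0.05 -0.045 -0.036 0 0 0 0" --pt "0.05 -0.0345 -0.028 0 0 0 0" --pt "0.05 0 0 0 0 0 0"

```text
t: 21.7
eef_pos: [0.3757, -0.1982, 0.2392]
ee_rot: [-3.14, 0.002, 0.076]
wrist_force: [1.6, 0.5, 0.2]
opening: 0.586
grasp_force: 0.0
```

```bash
python3 - <<'E'
from h import *
d=snap('wrist','w5'); s=st()
print('red');blobs(d,red,z=.086)
print('small pred',proj(d,(.3785,-.2,.036)),'large pred',proj(d,(.494,-.2797,.133)),'red pred',proj(d,(.4461,-.2832,.086)))
go(.3785,-.200,.075,.075)
E
```

```text
t 21.75 pos [ 0.3779 -0.1995  0.2397] rot [ 3.1411 -0.0008  0.0756] q [-0.514  0.235  2.102  0.     0.804  0.982] F [-0.3  0.4  0.5] op 0.584 g 0.0
red
   [472.9063 148.7144] [ 450  125   47   48 1772] [ 0.4458 -0.2833]
small pred [322.4064 229.2363] large pred [529.9226  35.1759] red pred [472.8251 148.2392]
tool shift [0.0005 0.0005 0.1647] turn z 0.0006
```

View pics/w5.png

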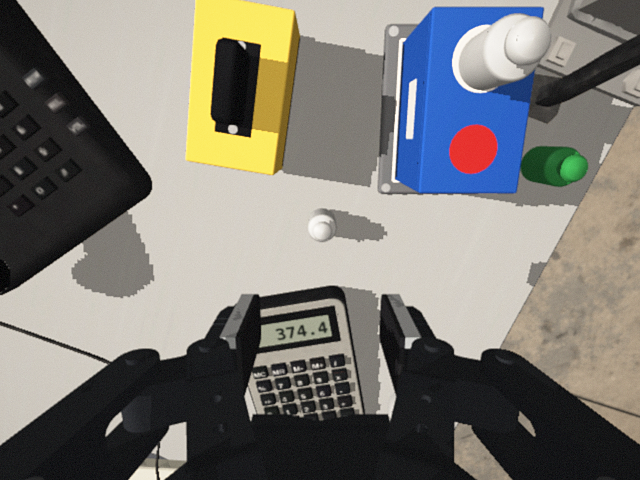

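The large silver stands upright on the white mark, knob about (527,39). Red mark at (473,149), small silver knob at (321,228) as predicted. I'll check the gripper's clearance to the cap bar before descending.

```bash
python3 - <<'E'
from h import *
d=load('w5')
# screws at the bar foot (z=.058..), bar end nearest robot, cap front lower corner
for n,p,z in(('screw',(232,129),.06),('bar top near end',(229,118),.09),('top corner L',(187,160),.058),('top corner R',(270,173),.058)): print(n,onz(d,p,z))
E
```

```text
screw [ 0.4466 -0.136   0.06  ]
bar top near end [ 0.4522 -0.1412  0.09  ]
top corner L [ 0.4246 -0.1057  0.058 ]
top corner R [ 0.4201 -0.1613  0.058 ]
```

carry_out --pt "0.05 0.0005 0.0005 0.03 0 0 0" --pt "0.05 0 0 0.03 0 0 0" --pt "0.05 0 0 0.03 0 0 0" --pt "0.05 0 0 0.02 0 0 0" --pt "0.05 0 0 0 0 0 0"

```text
t: 22.38
eef_pos: [0.3796, -0.2008, 0.128]
ee_rot: [-3.141, 0.001, 0.075]
wrist_force: [-0.1, 0.3, -0.4]
opening: 0.583
grasp_force: 0.0
```

carry_out --pt "0.05 0 0 0.02 0 0 0" --pt "0.05 0 0 0.02 0 0 0" --pt "0.05 0 0 0.01 0 0 0" --pt "0.05 0 0 0 0 0 0" --pt "0.05 0 0 0 0 0 0"

```text
t: 23.0
eef_pos: [0.3795, -0.2007, 0.0796]
ee_rot: [3.141, -0.001, 0.075]
wrist_force: [-0.3, -0.2, -0.1]
opening: 0.585
grasp_force: 0.0
```

carry_out --pt "0.014 0 0 0 0 0 0" --pt "0.014 0 0 0 0 0 0" --pt "0.014 0 0 0 0 0 0" --pt "0.014 0 0 0 0 0 0" --pt "0.014 0 0 0 0 0 0" --force 25

```text
t: 23.62
eef_pos: [0.3792, -0.2005, 0.0795]
ee_rot: [3.141, -0.001, 0.075]
wrist_force: [0.2, 0.6, 6.3]
opening: 0.253
grasp_force: 24.2
```

carry_out --pt "0.014 0 0 -0.015 0 0 0" --pt "0.014 0 0 -0.03 0 0 0" --pt "0.014 0 0 -0.04 0 0 0" --pt "0.014 0 0 -0.04 0 0 0" --pt "0.014 0 0 0 0 0 0"

```text
t: 24.25
eef_pos: [0.3802, -0.2011, 0.2072]
ee_rot: [3.138, -0.006, 0.075]
wrist_force: [0.3, 0.5, -0.7]
opening: 0.256
grasp_force: 24.9
```

carry_out --pt "0.014 0.016 0.023 0 0 0 0" --pt "0.014 0.02 0.03 0 0 0 0" --pt "0.014 0.015 0.02 0 0 0 0" --pt "0.014 0.01 0.015 0 0 0 0" --pt "0.014 0 0 0 0 0 0"

```text
t: 24.88
eef_pos: [0.4465, -0.2839, 0.2034]
ee_rot: [-3.141, 0.0, 0.075]
wrist_force: [-0.2, 0.4, -1.5]
opening: 0.253
grasp_force: 24.9
```

carry_out --pt "0.014 0 0 0.015 0 0 0" --pt "0.014 0 0 0.01 0 0 0" --pt "0.014 0 0 0.006 0 0 0" --pt "0.014 0 0 0 0 0 0" --pt "0.014 0 0 0 0 0 0"

```text
t: 25.5
eef_pos: [0.4465, -0.2836, 0.1731]
ee_rot: [3.141, -0.0, 0.075]
wrist_force: [0.4, -0.8, -0.9]
opening: 0.254
grasp_force: 24.9
```

```bash
python3 - <<'E'
from h import *
st(); go(.446,-.2832,.166,.075)
E
```

```text
t 25.5 pos [ 0.4465 -0.2836  0.1731] rot [ 3.1414 -0.0003  0.0754] q [-0.588  0.479  1.924  0.     0.738  0.907] F [ 0.4 -0.8 -0.9] op 0.254 g 24.9
tool shift [-0.0005 -0.0004  0.0071] turn z 0.0004
```

carry_out --pt "0.014 0 0 0.004 0 0 0" --pt "0.014 0 0 0.002 0 0 0" --pt "0.014 0 0 0.0008 0 0 0" --pt "0.014 0 0 0 0 0 0" --pt "0.014 0 0 0 0 0 0"

```text
t: 26.12
eef_pos: [0.4464, -0.2836, 0.1662]
ee_rot: [3.142, -0.0, 0.075]
wrist_force: [-0.1, 0.1, -1.0]
opening: 0.26
grasp_force: 24.9
```

carry_out --pt "0.014 0 0 0.0005 0 0 0" --pt "0.014 0 0 0 0 0 0" --pt "0.014 0 0 0 0 0 0" --pt "0.014 0 0 0 0 0 0" --pt "0.014 0 0 0 0 0 0"

```text
t: 26.75
eef_pos: [0.4464, -0.2835, 0.1657]
ee_rot: [3.142, -0.0, 0.075]
wrist_force: [0.5, 0.2, -0.3]
opening: 0.256
grasp_force: 24.9
```

carry_out --pt "0.014 0 0 0.0005 0 0 0" --pt "0.014 0 0 0.0003 0 0 0" --pt "0.014 0 0 0 0 0 0" --pt "0.014 0 0 0 0 0 0" --pt "0.014 0 0 0 0 0 0"

```text
t: 27.38
eef_pos: [0.4464, -0.2835, 0.1655]
ee_rot: [3.141, -0.0, 0.075]
wrist_force: [-2.6, 1.4, 7.8]
opening: 0.261
grasp_force: 25.7
```

carry_out --pt "0.05 0 0 0 0 0 0" --pt "0.05 0 0 0 0 0 0" --pt "0.05 0 0 0 0 0 0" --pt "0.05 0 0 -0.01 0 0 0" --pt "0.05 0 0 -0.03 0 0 0"

```text
t: 28.0
eef_pos: [0.4457, -0.2831, 0.2045]
ee_rot: [-3.14, 0.002, 0.075]
wrist_force: [0.5, -0.6, 0.1]
opening: 0.587
grasp_force: 0.0
```

carry_out --pt "0.05 0 0 -0.05 0 0 0" --pt "0.05 0.01 -0.045 -0.01 0 0 0" --pt "0.05 0.0146 -0.0563 0 0 0 0" --pt "0.05 0.01 -0.045 0 0 0 0" --pt "0.05 0 0 0 0 0 0"

```text
t: 28.62
eef_pos: [0.47, -0.1326, 0.2655]
ee_rot: [-3.141, -0.0, 0.079]
wrist_force: [0.0, -1.1, -0.0]
opening: 0.586
grasp_force: 0.0
```

carry_out --pt "0.05 0 0 0 0 0 0" --pt "0.05 0 0 0 0 0 0" --pt "0.05 0 0 0 0 0 0" --pt "0.05 0 0 0 0 0 0" --pt "0.05 0 0 0 0 0 0"

```text
t: 29.25
eef_pos: [0.4698, -0.1353, 0.2648]
ee_rot: [-3.142, 0.0, 0.075]
wrist_force: [-0.4, 0.5, -0.4]
opening: 0.585
grasp_force: 0.0
```

```bash
python3 - <<'E'
from h import *
d=snap('wrist','w6'); s=st()
print('large',proj(d,(.494,-.2797,.133)),'small',proj(d,(.4461,-.2832,.122)))
E
```

```text
t 29.3 pos [ 0.4698 -0.1352  0.2647] rot [-3.1416  0.0002  0.075 ] q [-0.305  0.28   1.957 -0.     0.905  1.191] F [-0.3  0.2 -0.4] op 0.59 g 0.0
large [574.8732 240.7806] small [548.6912 308.9572]
```

View pics/w6.png

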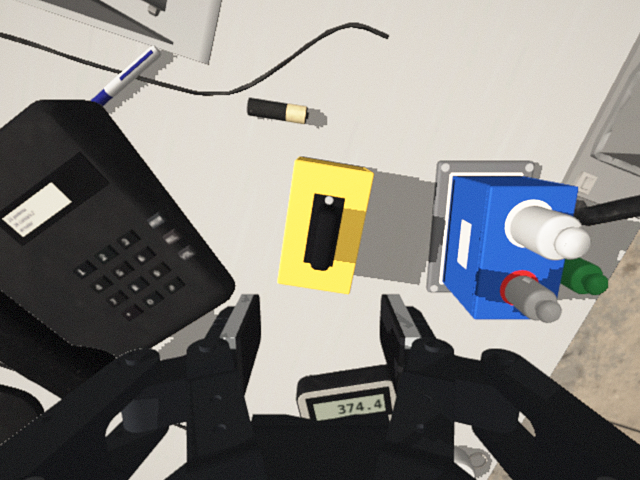

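Both silver weights stand on their marks (knobs at (571,242) and (547,309)). The cap's far screw is at (329,200). I'll fit the cap pose from the screws and the top outline.

```bash
python3 - <<'E'
from h import *
T,W5,W6=load('top0'),load('w5'),load('w6')
c1=lambda x,y:((x+.5)/3.4-.5+230,(y+.5)/3.4-.5+230)
f,e1=tri((T,c1(157,150)),(W6,(329,200)));n,e2=tri((T,c1(143,261)),(W5,(232,129)));v=f-n
print('screws',f,e1[0],n,e2[0],'mid',(f+n)/2,np.linalg.norm(v),np.arctan2(v[1],v[0]))
im=cv2.imread('pics/w6.png').astype(int);b,g,r=im[...,0],im[...,1],im[...,2]
for th in(120,170,190):
    m=((r>th)&(g>th*.8)&(b<r*.65)).astype(np.uint8);m[:,:265]=0;m[:,390:]=0
    k,l,S,c=cv2.connectedComponentsWithStats(m);i=1+S[1:,4].argmax()
    cs,_=cv2.findContours((l==i).astype(np.uint8),cv2.RETR_EXTERNAL,cv2.CHAIN_APPROX_NONE)
    q=cv2.approxPolyDP(cv2.convexHull(max(cs,key=len)),5,True)[:,0]
    P=np.array([onz(W6,p,.058)[:2] for p in q]);print(th,q.tolist());print(P.tolist(),[np.linalg.norm(P[i]-P[i-1]).round(4) for i in range(len(P))])
    w=np.array([onz(W6,p,.058)[:2] for p in max(cs,key=len)[:,0]],np.float32);print(cv2.minAreaRect(w))
E
```

```text
screws [ 0.496  -0.1407  0.0628] 0.00010590595176815322 [ 0.4465 -0.1359  0.0596] 8.872165813949511e-05 mid [ 0.4712 -0.1383  0.0612] 0.04977192206084917 -0.09527575061504655
120 [[298, 157], [373, 172], [348, 293], [278, 282]]
[[0.5251177830826269, -0.11552158168501876], [0.5183525006611762, -0.17165149575296523], [0.42021152591703226, -0.16229968659201247], [0.42568133972048716, -0.104940198781957]] [np.float64(0.1), np.float64(0.0565), np.float64(0.0986), np.float64(0.0576)]
((0.472719669342041, -0.13836771249771118), (0.05960816890001297, 0.10192762315273285), 84.7482681274414)
170 [[298, 157], [373, 173], [348, 293], [278, 282]]
[[0.5251177830826269, -0.11552158168501876], [0.5176253242386314, -0.1717342118718327], [0.42021152591703226, -0.16229968659201247], [0.42568133972048716, -0.104940198781957]] [np.float64(0.1), np.float64(0.0567), np.float64(0.0979), np.float64(0.0576)]
((0.4727213382720947, -0.13836634159088135), (0.05960677191615105, 0.10192908346652985), 84.74247741699219)
190 [[372, 172], [349, 292], [279, 283], [295, 160]]
[[0.5182983973681766, -0.1709111699229013], [0.4211494608200439, -0.16302973744885552], [0.42487252298329536, -0.10578303436338167], [0.5228116119082175, -0.11344187878208646]] [np.float64(0.0576), np.float64(0.0975), np.float64(0.0574), np.float64(0.0982)]
((0.472730427980423, -0.13826759159564972), (0.05940845608711243, 0.10192908346652985), 84.74247741699219)
```

carry_out --pt "0.045 0 0 0 0 0 0.084" --pt "0.045 0 0 0 0 0 0.084" --pt "0.045 0.002 0.0029 0.02 0 0 0" --pt "0.045 0 0 0.03 0 0 0" --pt "0.045 0 0 0.02 0 0 0"

```text
t: 29.92
eef_pos: [0.4713, -0.138, 0.1937]
ee_rot: [-3.141, 0.001, -0.093]
wrist_force: [0.1, 0.0, 0.8]
opening: 0.525
grasp_force: 0.0
```

carry_out --pt "0.045 0 0 0.015 0 0 0" --pt "0.045 0 0 0 0 0 0" --pt "0.045 0 0 0 0 0 0" --pt "0.045 0 0 0 0 0 0" --pt "0.045 0 0 0 0 0 0"

```text
t: 30.55
eef_pos: [0.4719, -0.1382, 0.1804]
ee_rot: [3.141, -0.001, -0.093]
wrist_force: [0.1, -0.2, -0.3]
opening: 0.528
grasp_force: 0.0
```

```bash
python3 - <<'E'
from h import *
d=snap('wrist','w7'); st(); go(.4715,-.1383,.138,-.093)
a=d['img'][160:480,150:500]; cv2.imwrite('pics/c7.png',cv2.resize(a,None,fx=1.6,fy=1.6))
E
```

```text
t 30.6 pos [ 0.4718 -0.1382  0.1803] rot [ 3.1414 -0.001  -0.0927] q [-0.309  0.424  2.002  0.     0.714  1.354] F [0.5 0.5 0.1] op 0.531 g 0.0
tool shift [-0.0003  0.0002  0.0423] turn z 0.0003
```

View pics/c7.png

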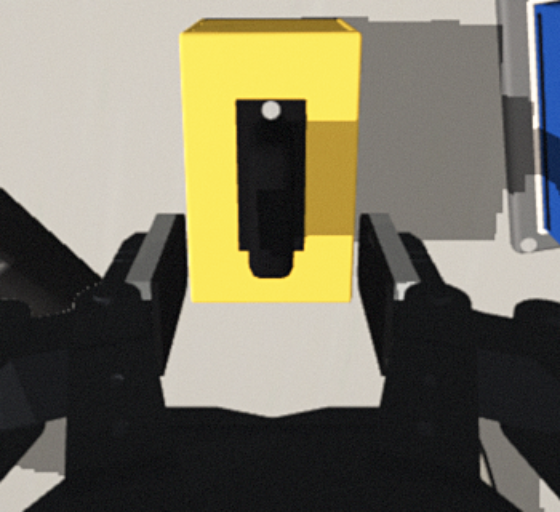

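The crop shows the bar, at crop x≈271, centred between the fingers and parallel to the pads. Descending and pinching.

carry_out --pt "0.045 0 0 0.02 0 0 0" --pt "0.045 0 0 0.015 0 0 0" --pt "0.045 0 0 0.007 0 0 0" --pt "0.045 0 0 0 0 0 0" --pt "0.045 0 0 0 0 0 0"

```text
t: 31.22
eef_pos: [0.4718, -0.1382, 0.1381]
ee_rot: [3.141, -0.0, -0.093]
wrist_force: [0.2, 0.2, -0.3]
opening: 0.521
grasp_force: 0.0
```

carry_out --pt "0.005 0 0 0 0 0 0" --pt "0.005 0 0 0 0 0 0" --pt "0.005 0 0 0 0 0 0" --pt "0.005 0 0 0 0 0 0" --pt "0.005 0 0 0 0 0 0" --force 45

```text
t: 31.85
eef_pos: [0.4718, -0.1381, 0.1382]
ee_rot: [3.141, -0.001, -0.093]
wrist_force: [-0.9, 0.6, 5.7]
opening: 0.155
grasp_force: 46.8
```

carry_out --pt "0.005 0 0 -0.015 0 0 0" --pt "0.005 0 0 -0.03 0 0 0" --pt "0.005 0 0 -0.04 0 0 0" --pt "0.005 0 0 -0.04 0 0 0" --pt "0.005 0 0 -0.035 0 0 0"

```text
t: 32.48
eef_pos: [0.4713, -0.138, 0.2999]
ee_rot: [3.141, -0.001, -0.093]
wrist_force: [1.4, 0.6, -1.2]
opening: 0.156
grasp_force: 45.7
```

carry_out --pt "0.005 0 0 -0.01 0 0 -0.056" --pt "0.005 0 0 0 0 0 -0.056" --pt "0.005 0 0 0 0 0 -0.056" --pt "0.005 0 0 0 0 0 0" --pt "0.005 0 0 0 0 0 0"

```text
t: 33.1
eef_pos: [0.4714, -0.1381, 0.308]
ee_rot: [3.142, 0.0, 0.074]
wrist_force: [-0.0, 0.0, -1.4]
opening: 0.154
grasp_force: 45.8
```

carry_out --pt "0.005 -0.0025 0.025 0 0 0 0" --pt "0.005 -0.003 0.04 0 0 0 0" --pt "0.005 -0.003 0.04 0 0 0 0" --pt "0.005 -0.004 0.0377 0 0 0 0" --pt "0.005 0 0 0 0 0 0"

```text
t: 33.72
eef_pos: [0.4697, -0.2835, 0.3078]
ee_rot: [3.141, -0.0, 0.072]
wrist_force: [-0.3, -0.0, -1.9]
opening: 0.156
grasp_force: 45.8
```

carry_out --pt "0.005 0 0 0 0 0 0" --pt "0.005 0 0 0 0 0 0" --pt "0.005 0 0 0 0 0 0" --pt "0.005 0 0 0 0 0 0" --pt "0.005 0 0 0 0 0 0"

```text
t: 34.35
eef_pos: [0.47, -0.2811, 0.3079]
ee_rot: [3.142, -0.0, 0.076]
wrist_force: [0.1, 0.4, -1.5]
opening: 0.157
grasp_force: 45.8
```

```bash
python3 - <<'E'
from h import *
s=st(); go(.470,-.2815,.2247,.075)
d=snap('side','s8'); cv2.imwrite('pics/c8.png',cv2.resize(d['img'][60:340,220:480],None,fx=2.1,fy=2.1,interpolation=cv2.INTER_CUBIC))
E
```

```text
t 34.35 pos [ 0.47   -0.2811  0.3079] rot [ 3.1415 -0.0001  0.0757] q [-0.561  0.305  1.799 -0.     1.038  0.934] F [ 0.1  0.4 -1.5] op 0.157 g 45.8
tool shift [0.     0.0004 0.0832] turn z 0.0007
```

View pics/c8.png

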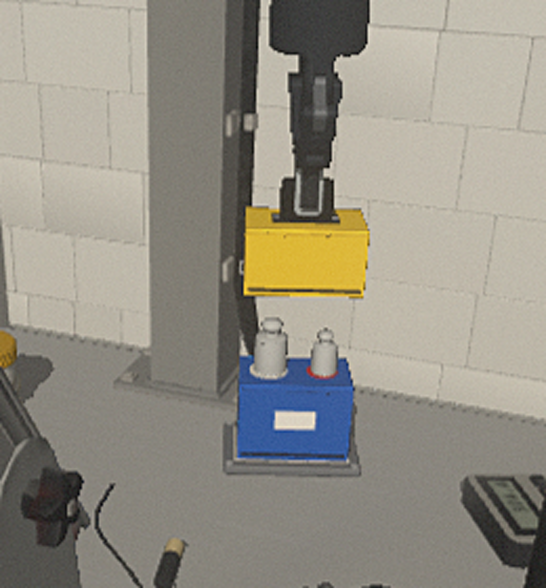

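The side crop shows both weights upright and the cap level above them. I'll compare the cap's lower front corners, crop (245,293) and (364,297), with their prediction.

```bash
python3 - <<'E'
from h import *
d=load('s8')
def c(x,y,z,ox,oy,yaw=.075): u=R.from_euler('z',yaw).apply([ox,oy,0]); p=proj(d,(x+u[0],y+u[1],z)); return (p-[220,60]+.5)*2.1-.5
for sx in(1,-1): print('cap',c(.47,-.2811,.1697,sx*.05,.03),'sleeve',c(.47,-.2815,.086,sx*.05,.03),c(.47,-.2815,.010,sx*.05,.03))
E
```

```text
cap [244.3205 295.1591] sleeve [240.9148 383.8698] [238.0536 457.9105]
cap [364.4544 298.1131] sleeve [355.5711 386.7712] [348.1905 460.7635]
```

carry_out --pt "0.005 0 0.0004 0.015 0 0 0" --pt "0.005 0 0 0.015 0 0 0" --pt "0.005 0 0 0.01 0 0 0" --pt "0.005 0 0 0.01 0 0 0" --pt "0.005 0 0 0 0 0 0"

```text
t: 35.02
eef_pos: [0.4695, -0.2815, 0.2568]
ee_rot: [-3.14, 0.002, 0.075]
wrist_force: [-0.0, 0.2, -2.3]
opening: 0.152
grasp_force: 45.8
```

carry_out --pt "0.005 0 0 0.01 0 0 0" --pt "0.005 0 0 0.01 0 0 0" --pt "0.005 0 0 0.007 0 0 0" --pt "0.005 0 0 0.004 0 0 0" --pt "0.005 0 0 0 0 0 0"

```text
t: 35.65
eef_pos: [0.4698, -0.2817, 0.2265]
ee_rot: [-3.141, 0.0, 0.075]
wrist_force: [-1.1, 0.7, -0.5]
opening: 0.156
grasp_force: 45.8
```

carry_out --pt "0.005 0 0 0.0015 0 0 0" --pt "0.005 0 0 0.0007 0 0 0" --pt "0.005 0 0 0 0 0 0" --pt "0.005 0 0 0 0 0 0" --pt "0.005 0 0 0 0 0 0"

```text
t: 36.28
eef_pos: [0.4699, -0.2818, 0.2247]
ee_rot: [3.142, -0.0, 0.075]
wrist_force: [0.0, -0.4, -1.0]
opening: 0.154
grasp_force: 45.8
```

carry_out --pt "0.005 0 0 0.0006 0 0 0" --pt "0.005 0 0 0.0005 0 0 0" --pt "0.005 0 0 0 0 0 0" --pt "0.005 0 0 0 0 0 0" --pt "0.005 0 0 0 0 0 0"

```text
t: 36.9
eef_pos: [0.4699, -0.2818, 0.2242]
ee_rot: [3.141, -0.0, 0.075]
wrist_force: [-1.9, 1.3, 5.9]
opening: 0.153
grasp_force: 46.7
```

Seated at the expected height. Release and rise clear.

carry_out --pt "0.045 0 0 0 0 0 0" --pt "0.045 0 0 0 0 0 0" --pt "0.045 0 0 0 0 0 0" --pt "0.045 0 0 -0.01 0 0 0" --pt "0.045 0 0 -0.03 0 0 0"

```text
t: 37.52
eef_pos: [0.4692, -0.2813, 0.2631]
ee_rot: [-3.14, 0.002, 0.075]
wrist_force: [-0.3, -0.5, -0.0]
opening: 0.528
grasp_force: 0.0
```

carry_out --pt "0.045 0 0 -0.04 0 0 0" --pt "0.045 0 0 -0.05 0 0 0" --pt "0.045 -0.04 0 0 0 0 0" --pt "0.045 -0.04 0 0 0 0 0" --pt "0.045 0 0 0 0 0 0"

```text
t: 38.15
eef_pos: [0.3881, -0.2876, 0.3543]
ee_rot: [3.141, 0.0, 0.074]
wrist_force: [1.4, 0.2, 0.4]
opening: 0.526
grasp_force: 0.0
```

carry_out --pt "0.045 0 0 0 0 0 0" --pt "0.045 0 0 0 0 0 0" --pt "0.045 0 0 0 0 0 0" --pt "0.045 0 0 0 0 0 0" --pt "0.045 0 0 0 0 0 0"

```text
t: 38.78
eef_pos: [0.3903, -0.2877, 0.3534]
ee_rot: [-3.141, 0.0, 0.076]
wrist_force: [-0.4, 0.0, -1.5]
opening: 0.526
grasp_force: 0.0
```

```bash
python3 - <<'E'
from h import *
st(); a=snap('side','s9')['img'][140:340,230:430]; b=snap('wrist','w9')['img'][0:400,100:500]
cv2.imwrite('pics/c9.png',np.hstack([cv2.resize(a,(400,400)),b]))
E
```

```text
t 38.77 pos [ 0.3903 -0.2877  0.3534] rot [-3.1414  0.0002  0.0756] q [-0.66   0.154  1.883  0.     1.105  0.835] F [-0.4  0.  -1.5] op 0.526 g 0.0
```

View pics/c9.png

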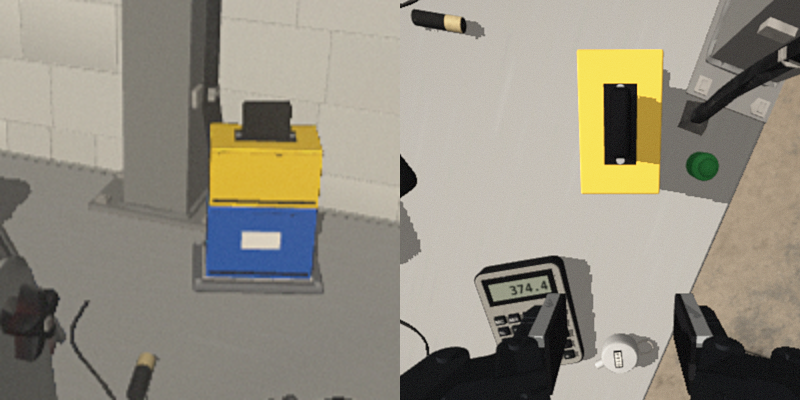

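The cap is flush and in line on the sleeve: its seam runs along row ≈203 in the left panel. The battery and the green look-alike are untouched. Handing in.

```bash
python3 -c "from plant import finish_job; print(finish_job())"
```

```text
the job is handed in; nothing more can be done
None
```

The job is handed in at about 39 s of the 144 s allowed: brass under the sleeve, both silver weights on their marks, the cap flush on top, and nothing knocked over or disturbed as far as the last pictures show; the hand-in call returned no verdict.

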